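Shut the sippy cup's spout and lift the cup level out of the hanging basket

TASK

In the basket that hangs from the kitchen rail, fold the sippy cup's flip-top spout down fully shut while the cup stands in the basket. Then take the cup by its sides, lift it upright out of the basket until its underside is 5 cm or more above the basket's rim, and finish while still holding it there, steady and level. Leave all the other things where they are and do not let the cup tip.

Things in the scene. Friction and masses are not known exactly. Their poses are not given: they have to be found in the camera images.
- basket: Fixed white plastic basket on a steel rail. Origin on the counter under its middle; x away from the robot, y along the rail. Inside 180 mm in x, 500 mm in y; floor 55 mm, rim 113 mm above the origin; walls 6 mm. Rail 120 mm beyond the origin, 135 mm up. A clip with a spare spout sits mid-way on the front rim. Cup, bottle, beaker and steel lid stand along y about 125 mm apart, in any order.
- cup_center (a point): Centre of the loose sippy cup, on its axis, 50 mm above its underside and 50 mm below its lid top. Yellow, round, straight sides, 62 mm in diameter, flat white lid, 0.2 to 0.4 kg; the only one with a flip-top spout; stands on the basket floor, turned any way. z up its axis; x is where the shut spout points. The hinge runs along y, 20 mm from the axis towards -x, 55.5 mm above this point.
- spout (a joint): Angle of the flip-top spout, rad: 0 = fully shut, flat along the lid (a stop); 1.57 = straight up; 1.9 = leaning back at its other stop. Starts at 0.7 to 1.6. Stays where it is left; about 0.2 N at the tip moves it.
- spout_tip (a point): Free end of the yellow spout, a flat bar 44 mm long from the hinge to this point, 18 mm wide (13 mm in its last 14 mm), 9 mm thick. Shut, its top is 10 mm above the lid and its tip lies inside the lid's edge. x points along the spout away from the hinge; y along the hinge.
- bottle: Bystander in the basket: empty glass baby bottle with a white cap, 56 mm in diameter, 122 mm tall, loose. Origin under its centre.
- beaker: Bystander in the basket: yellow beaker with a plain flat white lid and no spout, 68 mm in diameter, 78 mm tall, loose. Origin under its centre.
- steel_lid: Bystander in the basket: steel lid with a small knob, 72 mm in diameter, 22 mm tall, loose. Origin under its centre.
- mug: Bystander on the counter: ceramic mug, 80 mm in diameter, 85 mm tall. Origin under its centre.
- bowl: Bystander on the counter: ceramic bowl, 120 mm in diameter, 50 mm tall. Origin under its centre.
- milk_tin: Bystander on the counter: tin, 76 mm in diameter, 90 mm tall. Origin under its centre.
Mind the look-alikes: they are no part of the job. What is shaped like the part that bears cup_center but turquoise is not meant.

How it is judged:
By the outcome, as a careful person would: the job done as asked, in the order asked, and still so for the second after the job is handed in, while the arm keeps its last pose, push and grip.
It also fails if it takes over 45 s, if anything falls off the work surface, if the arm or the gripper's body presses on something with over 40 N, if the wrist force passes 120 N, or if a joint passes its speed limit or range.

ROBOT

A 6-joint arm with a two-finger parallel gripper is mounted at the origin on the work surface. World frame = base frame: x ahead of the robot, y to its left, z up, the work surface at z = 0. Lengths are in mm, angles in rad, forces in N, time in s.
With the tool pointing down it reaches from about 250 to 725 mm from the base axis. Payload 9.7 kg.
Tool frame: the origin (TCP) lies midway between the tips of the shut fingers; the grasp point (between the pads) lies 19 mm behind it; z points along the fingers, y is the line along which they close (so a half turn about z gives the same grasp; the last joint's range is limited). The gripper opens to 85 mm and grips with 20 to 120 N. Pads are 22 mm wide; open, the fingers measure 114 mm over their backs; the gripper's body (76 mm by 85 mm) begins 54 mm behind the grasp point. The pads swing forward as they close: fully open they stand 13 mm farther back than shut.
Start: joints at [1.334, 0.087, 0.176, 1.66, 0, 1.571], TCP at [129.024, 534.649, 191.684] pointing down, gripper open.
Joint ranges: [-3.13, 3.13], [-0.85, 1.81], [-1.15, 1.24], [-2.2, 2.28], [-1.44, 1.52], [-3.14, 3.14]. Speed limits (rad/s): [2.22, 2.22, 2.57, 3.14, 3.14, 3.14].

INTERFACE

Orientations are given as a unit quaternion [x, y, z, w].
In Python, from station import monitor, cams, ticket gives the robot as it stands. The module is installed in compiled form; this text tells all that it offers.
- The arm moves only by the tool send_rows, never from a script. Its arguments are lists of equal length, an entry for each row: "travel": the shift along the tool's x, y, z in cm, a list of three; "rot": the turn, a rotation vector about the tool's x, y, z in rad, a list of three; "hand": the finger opening in cm, from 0 to 8.54. A call has exactly 10 rows; each row shifts and turns the commanded pose from where the row before left it, along the tool's axes as they then stand; what a row does not reach is not made up. A row lasts 1/12 s, in which the tool goes at most 41.7 mm and 7.16 degrees, less where a joint would pass 70% of its speed; a pose out of reach is approached as far as the arm can. A call is refused whole if a number of a shift passes 4.17 or a number of a turn 0.125, either way. A call with a gripper value outside its range is refused whole. The fingers move at their own pace and stop on an object; the grip force is fixed at half the most. Time passes only in rows, so rows that do not move let the fingers close, or fill a call up. It gives the time, the measured TCP pose, the force, the opening and the grip force at its end, in the units of the state.
- monitor.read_state(): the state, without advancing time (a new reading comes with each control period).
- cams.get_image(name): name is "scene" or "top"; returns (picture, depth): 400x640x3 uint8, red, green, blue; 400x640 float32, mm along the optical axis (not along the pixel's ray), 0 where there is no reading.
- cams.camera_params(name): a dict with "fov_y" (degrees; the focal length in pixels is half the picture's height over the tangent of half this angle, whatever the lens; pixels are square), "cx", "cy" (the principal point, pixels), "R" (3x3) and "t" (3): a world point X has camera coordinates R X + t. Camera axes: x right, y down, z forward; pixel columns grow to the right and rows downward; lengths in mm; the calibration is good to about 2 mm. A picture is of the moment at which its call begins. camera_params takes no time and is no camera call.
- ticket.hand_in(): hands the job in; it is judged then, once.
The state is a dict: "t": time; "joints": joint angles; "joint_vel": joint speeds; "effort": joint torques, N m; "tcp_pos": TCP position; "orientation": TCP orientation; "ft_force": force on the tool from outside, world axes, zero at the start; "wrist_torque": the same for the moment, N m; "width": finger opening in mm; "gripper_force": force on a finger pad.
Only numpy, scipy, OpenCV 4.12 (cv2) and the standard library are available. Lean on these libraries where they do the work, as an engineer would, in place of code of your own. Each camera call takes 0.05 s, during which the arm holds its last target. There are 200 camera calls.

## Working session

There is one attempt and no reset: what is moved stays moved. The work goes in short steps, Python scripts to look and compute and a tool call to move; the robot and the scene stay as the last step left them, time stands still between calls to the robot, and variables do not carry over. Pictures are saved under pics/ and viewed, at most 10 in all, crops included, and the job is handed in when it is done.

Besides the shell and the picture viewer there is one more tool, called after ">>>" as name(argument=value, ...) on one line, values as JSON. send_rows: Moves the arm, as the interface text tells. Its arguments: {"type":"object","properties":{"travel":{"type":"array","items":{"type":"array","items":{"type":"number"}}},"rot":{"type":"array","items":{"type":"array","items":{"type":"number"}}},"hand":{"type":"array","items":{"type":"number"}}},"required":["travel","rot","hand"]}

```bash
mkdir -p pics
cat > h.py <<'E'
import numpy as np, cv2
from station import monitor, cams, ticket
def cam(n):
    p=cams.camera_params(n); f=200/np.tan(np.radians(p["fov_y"])/2)
    return f,p["cx"],p["cy"],np.array(p["R"]),np.array(p["t"])
def ray(n,u,v):
    f,cx,cy,R,t=cam(n); return -R.T@t, R.T@np.array([(u-cx)/f,(v-cy)/f,1])
def onz(n,u,v,z):
    o,d=ray(n,u,v); return o+d*(z-o[2])/d[2]
def cloud(n,D):
    f,cx,cy,R,t=cam(n); v,u=np.mgrid[:400,:640]
    P=np.stack([(u-cx)/f*D,(v-cy)/f*D,D],-1); return (P-t)@R
def proj(n,X):
    f,cx,cy,R,t=cam(n); c=R@np.array(X)+t; return f*c[0]/c[2]+cx,f*c[1]/c[2]+cy
E
python3 - <<'E'
from h import *
for n in("scene","top"):
    I,D=cams.get_image(n); np.savez(n+"0",I=I,D=D); cv2.imwrite(f"pics/{n}0.png",I[...,::-1]); f,cx,cy,R,t=cam(n); print(n,f,cx,cy,(-R.T@t).round(),R.round(2).tolist(),(D>0).mean())
print(monitor.read_state())
E
```

```text
scene 468.54240202585106 320.1160902239819 199.0614282877409 [1424. -363.  981.] [[0.27, 0.96, -0.01], [0.63, -0.19, -0.76], [-0.73, 0.2, -0.65]] 0.995984375
top 374.8613097342243 316.85008939419953 200.42758519991145 [ 332.  -67. 1195.] [[0.01, -1.0, 0.02], [-0.99, -0.01, -0.14], [0.14, -0.02, -0.99]] 0.9959453125
{'t': 0.1, 'joints': array([ 1.33400173e+00,  8.74027614e-02,  1.75227061e-01,  1.65980612e+00,
       -2.97194176e-05,  1.57080144e+00]), 'joint_vel': array([-0.00017955, -0.00108761,  0.00204844,  0.00213074,  0.00049313,
       -0.00073094]), 'effort': array([-1.46339953e-04, -5.21561694e+01,  4.65651369e+01,  1.58588175e-02,
       -2.42874052e-06,  5.68345669e-06]), 'tcp_pos': array([128.97393037, 534.40634732, 191.06229282]), 'orientation': array([ 1.18123389e-01,  9.92998748e-01, -5.90350992e-04, -5.52584096e-05]), 'ft_force': array([ 0.18868706,  0.7262007 , -0.74121195]), 'wrist_torque': array([ 0.03915557,  0.02328978, -0.00636138]), 'gripper_force': 0.0, 'width': 85.33856667946931}
```

View pics/scene0.png

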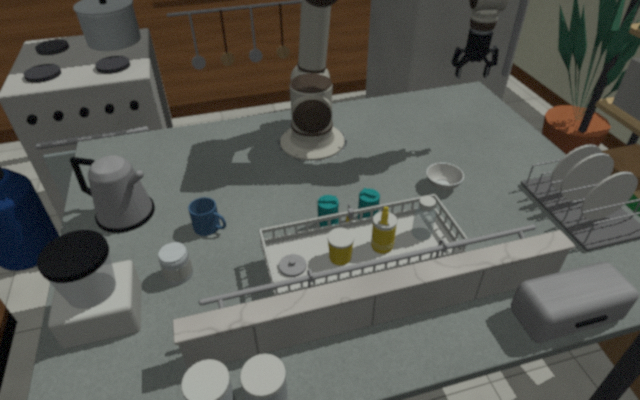

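View pics/top0.png

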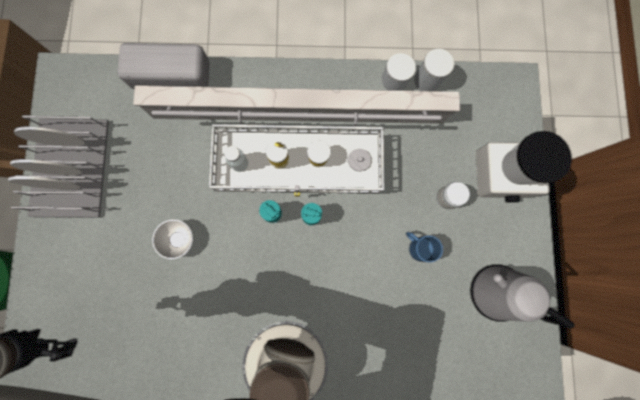

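Candidates: the yellow item at scene (383,235) / top (277,155) has a yellow spout standing up. The yellow item at scene (340,248) / top (318,155) has a plain lid, so it is the beaker. The turquoise pair at top (270,210) and (311,213) are look-alikes on the counter, and the spare spout is on the rim clip at top (297,194). The first one fits the description, so I'll confirm it in one crop and measure.

Run:
```python
from h import *
S=np.load("scene0.npz");T=np.load("top0.npz")
a=cv2.resize(S["I"][195:270,330:450],None,fx=5,fy=5,interpolation=cv2.INTER_CUBIC)
b=cv2.resize(T["I"][120:204,205:325],None,fx=5,fy=5,interpolation=cv2.INTER_CUBIC)[:,:]
a=cv2.resize(a,(400,250));b=cv2.resize(b,(800,560)) if 0 else cv2.resize(b,(480,336))
c=np.zeros((586,480,3),np.uint8);c[:250,:400]=a;c[250:]=b
cv2.imwrite("pics/crop.png",c[...,::-1])
for n,A,box in(("scene",S,(195,270,330,450)),("top",T,(120,204,205,400))):
    P=cloud(n,A["D"]); H=cv2.cvtColor(A["I"],cv2.COLOR_RGB2HSV)
    m=np.zeros((400,640),bool); r0,r1,c0,c1=box; m[r0:r1,c0:c1]=True
    y=m&(H[...,0]>18)&(H[...,0]<35)&(H[...,1]>110)
    k,l,st,ce=cv2.connectedComponentsWithStats(y.astype(np.uint8))
    for i in range(1,k):
        if st[i,4]>4:
            q=P[l==i]; print(n,st[i],ce[i].round(1),q.mean(0).round(),q.min(0).round(),q.max(0).round())
    hi=m&(P[...,2]>135)
    k,l,st,ce=cv2.connectedComponentsWithStats(hi.astype(np.uint8))
    for i in range(1,k):
        if st[i,4]>4:
            q=P[l==i]; print(n,"hi",st[i],ce[i].round(1),np.median(q,0).round(),q.min(0).round(),q.max(0).round())
P=cloud("top",T["D"])
print(P[125:195:6,277].round().tolist())
```

```text
scene [380 207   8  18  90] [384.4 215.7] [646.  17. 190.] [ 529. -363.   98.] [1424.   67.  981.]
scene [346 217   3   4   9] [347.1 218.9] [518. -35.  77.] [514. -38.  74.] [521. -32.  84.]
scene [372 227  23  26 444] [382.4 239.9] [650.  17. 107.] [ 623. -363.   59.] [1424.   49.  981.]
scene [330 245  22  20 328] [340. 255.] [ 664. -102.  102.] [ 634. -363.   59.] [1424.  -70.  981.]
scene hi [415 196  22  25 378] [426.3 207.9] [623. 145. 163.] [587. 125. 135.] [640. 177. 180.]
scene hi [373 207  25  27 462] [384.6 221.6] [639.  22. 155.] [ 592. -363.  135.] [1424.   60.  981.]
scene hi [335 240 115  30 564] [397.7 257.1] [743.  16. 140.] [ 724. -363.  135.] [1424.  153.  981.]
top [276 143   6   3  14] [278.  144.2] [632.  19. 194.] [626.  13. 175.] [638.  24. 204.]
top [271 158  17   9  51] [280. 163.] [598.  19. 117.] [592.  -1.  91.] [615.  44. 137.]
top [313 163  10   3  16] [317.4 164.2] [601. -92.  94.] [ 599. -106.   77.] [605. -78. 105.]
top [297 192   3   4   7] [298.1 193.7] [511. -35.  90.] [509. -38.  81.] [516. -31.  95.]
top hi [238 120   3   3   7] [239.  120.7] [
[... 687 characters left out ...]
4] [636. -95. 135.] [ 634. -101.  135.] [637. -89. 136.]
top hi [321 150   9  11  26] [325.  154.5] [ 620. -113.  136.] [ 604. -124.  135.] [ 634. -101.  137.]
top hi [308 152   5   6  11] [309.7 153.6] [624. -69. 136.] [612. -75. 135.] [627. -63. 137.]
top hi [312 153   9   8  13] [315.9 156.5] [613. -84. 136.] [604. -98. 135.] [624. -75. 138.]
top hi [319 159   3   4   6] [320.  160.2] [603. -98. 137.] [ 598. -101.  136.] [607. -95. 138.]
[[755.0, 41.0, 0.0], [709.0, 34.0, 75.0], [695.0, 35.0, 59.0], [635.0, 22.0, 193.0], [629.0, 25.0, 156.0], [612.0, 25.0, 155.0], [593.0, 24.0, 161.0], [592.0, 30.0, 89.0], [581.0, 32.0, 57.0], [562.0, 32.0, 57.0], [544.0, 32.0, 53.0], [523.0, 30.0, 67.0]]
```

View pics/crop.png

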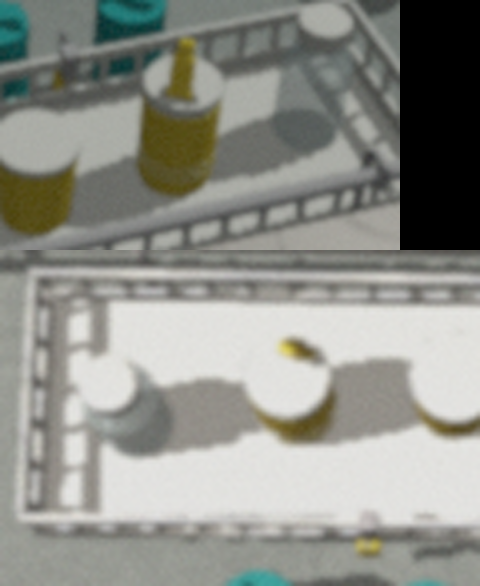

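The crop confirms it. The cup at scene (383,235) / top (277,155) has a yellow spout standing nearly upright on a white lid, and its neighbour is lidded without a spout. Next: lid centre and spout line.

Run:
```python
from h import *
acc={}
for k in range(4):
  for n in("scene","top"):
    acc.setdefault(n,[]).append(cams.get_image(n))
for n,b in(("scene",(195,270,360,410)),("top",(130,180,255,300))):
    I=np.median([a[0] for a in acc[n]],0).astype(np.uint8);D=np.median([a[1] for a in acc[n]],0)
    np.savez(n+"1",I=I,D=D); P=cloud(n,D); H=cv2.cvtColor(I,cv2.COLOR_RGB2HSV)
    m=np.zeros((400,640),bool); m[b[0]:b[1],b[2]:b[3]]=1
    lid=m&(P[...,2]>149)&(P[...,2]<161)&(H[...,1]<110)
    c=max(cv2.findContours(lid.astype(np.uint8),0,2)[0],key=cv2.contourArea)
    Q=np.array([onz(n,u,v,156)[:2] for u,v in c[:,0]],np.float32)
    print(n,"lid minCircle",cv2.minEnclosingCircle(Q),"z",np.median(P[lid][:,2]),"bbox",Q.min(0),Q.max(0))
    sp=m&(P[...,2]>165)&(P[...,2]<215)&(abs(P[...,0]-625)<60)&(abs(P[...,1]-22)<50)
    q=P[sp]; 
    for z in range(165,215,8):
        s=q[(q[:,2]>=z)&(q[:,2]<z+8)]
        if len(s):print(n,z,len(s),s.mean(0).round(1))
    y=m&(H[...,0]>18)&(H[...,0]<35)&(H[...,1]>90)
    y2=y&(P[...,2]>160); v,u=np.nonzero(y2)
    for r in np.unique(v): print(r,u[v==r].min(),u[v==r].max(),end="; ")
    print()
```

```text
scene lid minCircle ((629.7890014648438, 27.65359115600586), 33.04225158691406) z 154.42170829994672 bbox [596.7496     -2.5433245] [662.8284  58.6859]
scene 165 22 [642.9  18.7 169.2]
scene 173 21 [640.   20.  176.6]
scene 181 23 [638.5  22.1 184.6]
scene 189 22 [635.   24.1 192. ]
scene 197 15 [632.1  25.6 200.2]
207 384 387; 208 384 387; 209 384 387; 210 383 387; 211 383 387; 212 382 387; 213 382 387; 214 382 387; 215 382 387; 216 382 387; 217 382 387; 218 382 386; 219 382 386; 220 381 386; 221 381 386; 222 380 386; 223 380 386; 224 384 386; 
top lid minCircle ((622.4937744140625, 28.271991729736328), 31.13503074645996) z 155.64167566997622 bbox [593.56116    -0.6721842] [652.51416   56.636436]
top 165 9 [639.6  14.9 167.4]
top 173 4 [635.5  17.4 178.2]
top 181 5 [632.2  15.8 184.7]
top 189 9 [632.3  20.  191.7]
top 197 15 [628.4  24.7 201.2]
143 276 279; 144 275 280; 145 276 282; 146 279 282;
```

>>> send_rows(travel=[[-3.0, -1.8, -0.6], [-3.0, -1.8, -0.6], [-3.0, -1.8, -0.6], [-3.0, -1.8, -0.6], [-3.0, -1.8, -0.6], [-3.0, -1.8, -0.6], [-3.0, -1.8, -0.6], [-3.0, -1.8, -0.6], [-3.0, -1.8, 0], [-3.0, -1.8, 0]], rot=[[0, 0, 0], [0, 0, 0], [0, 0, 0], [0, 0, 0], [0, 0, 0], [0, 0, 0], [0, 0, 0], [0, 0, 0], [0, 0, 0], [0, 0, 0]], hand=[0, 0, 0, 0, 0, 0, 0, 0, 0, 0])

```text
t: 1.33
tcp_pos: [379.5, 288.0, 240.3]
orientation: [0.118, 0.993, 0.0, 0.0]
ft_force: [0.6, 1.4, -0.1]
width: 0.1
gripper_force: 0.0
```

>>> send_rows(travel=[[-3.0, -1.8, 0], [-3.0, -1.8, 0], [-3.0, -1.8, 0], [-3.0, -1.8, 0], [-3.0, -1.8, 0], [-3.0, -1.8, 0], [-3.0, -1.8, 0], [-3.0, -1.8, 0], [-3.0, -1.8, 0], [-3.0, -1.8, 0]], rot=[[0, 0, 0], [0, 0, 0], [0, 0, 0], [0, 0, 0], [0, 0, 0], [0, 0, 0], [0, 0, 0], [0, 0, 0], [0, 0, 0], [0, 0, 0]], hand=[0, 0, 0, 0, 0, 0, 0, 0, 0, 0])

```text
t: 2.17
tcp_pos: [628.8, 42.4, 239.7]
orientation: [0.118, 0.993, 0.0, 0.0]
ft_force: [-0.4, -0.2, -0.1]
width: 0.1
gripper_force: 0.0
```

>>> send_rows(travel=[[-1.1, -0.7, 0], [-1.1, -0.7, 0], [-1.1, -0.7, 0], [-1.1, -0.7, 0], [0, 0, 1.0], [0, 0, 1.4], [0, 0, 1.4], [0, 0, 1.0], [0, 0, 1.0], [0, 0, 0]], rot=[[0, 0, 0], [0, 0, 0], [0, 0, 0], [0, 0, 0], [0, 0, 0], [0, 0, 0], [0, 0, 0], [0, 0, 0], [0, 0, 0], [0, 0, 0]], hand=[0, 0, 0, 0, 0, 0, 0, 0, 0, 0])

```text
t: 3.0
tcp_pos: [663.3, 6.3, 179.3]
orientation: [0.118, 0.993, -0.0, -0.002]
ft_force: [-0.4, 0.5, -0.8]
width: -0.0
gripper_force: 0.0
```

Run:
```python
from h import *
print(monitor.read_state()["tcp_pos"],monitor.read_state()["ft_force"])
I,D=cams.get_image("scene");J,_=cams.get_image("top")
a=cv2.resize(I[160:260,320:460],None,fx=4,fy=4);b=cv2.resize(J[110:190,220:360],None,fx=4,fy=4)
cv2.imwrite("pics/pre.png",np.vstack([a[:270],b])[...,::-1])
```

```text
[663.31117521   6.33441067 179.3279654 ] [-0.41028794  0.49779492 -0.77981606]
```

View pics/pre.png

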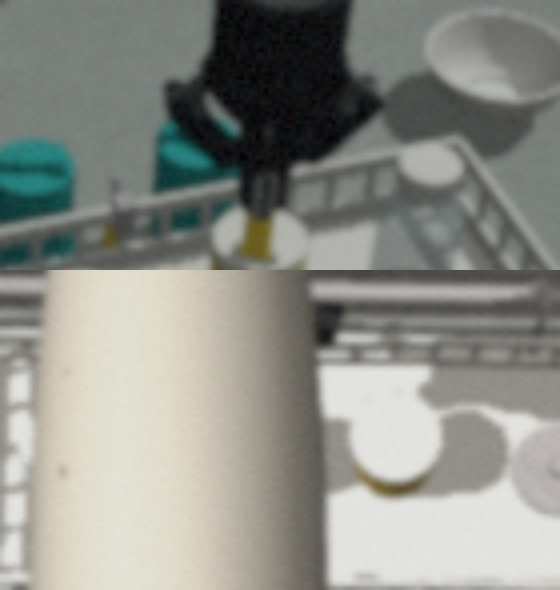

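The fingers stand behind the spout on its hinge side, at crop (262,190), with nothing else near. Now I'll sweep forward.

>>> send_rows(travel=[[0.43, 0.13, 0], [0.43, 0.13, 0], [0.43, 0.13, 0], [0.43, 0.13, 0], [0.43, 0.13, 0], [0.43, 0.13, 0], [0.43, 0.13, 0], [0.43, 0.13, 0], [0.43, 0.13, 0], [0.43, 0.13, 0]], rot=[[0, 0, 0], [0, 0, 0], [0, 0, 0], [0, 0, 0], [0, 0, 0], [0, 0, 0], [0, 0, 0], [0, 0, 0], [0, 0, 0], [0, 0, 0]], hand=[0, 0, 0, 0, 0, 0, 0, 0, 0, 0])

```text
t: 3.93
tcp_pos: [624.9, 29.4, 181.7]
orientation: [0.118, 0.993, -0.0, -0.0]
ft_force: [-0.4, 0.3, 0.4]
width: 0.2
gripper_force: 0.0
```

>>> send_rows(travel=[[0.4, 0.12, 0.2], [0.4, 0.12, 0.2], [0.2, 0.06, 0.2], [0, 0, 0.2], [0, 0, 0.15], [0, 0, 0.1], [0, 0, 0.1], [0, 0, 0.1], [0, 0, 0], [0, 0, 0]], rot=[[0, 0, 0], [0, 0, 0], [0, 0, 0], [0, 0, 0], [0, 0, 0], [0, 0, 0], [0, 0, 0], [0, 0, 0], [0, 0, 0], [0, 0, 0]], hand=[0, 0, 0, 0, 0, 0, 0, 0, 0, 0])

```text
t: 4.77
tcp_pos: [616.3, 34.3, 169.1]
orientation: [0.118, 0.993, -0.0, -0.0]
ft_force: [0.0, 0.1, 0.3]
width: -0.1
gripper_force: 0.0
```

>>> send_rows(travel=[[0, 0, 0.05], [0, 0, 0.05], [0, 0, 0.05], [0, 0, 0.05], [0, 0, 0.05], [0, 0, 0.05], [0, 0, 0.05], [0, 0, 0], [0, 0, 0], [0, 0, 0]], rot=[[0, 0, 0], [0, 0, 0], [0, 0, 0], [0, 0, 0], [0, 0, 0], [0, 0, 0], [0, 0, 0], [0, 0, 0], [0, 0, 0], [0, 0, 0]], hand=[0, 0, 0, 0, 0, 0, 0, 0, 0, 0])

```text
t: 5.6
tcp_pos: [616.3, 34.4, 165.7]
orientation: [0.118, 0.993, -0.0, 0.0]
ft_force: [-0.0, -0.2, 0.2]
width: -0.1
gripper_force: 0.0
```

>>> send_rows(travel=[[0, 0, 0.03], [0, 0, 0.03], [0, 0, 0.03], [0, 0, 0.03], [0, 0, 0.03], [0, 0, 0], [0, 0, 0], [0, 0, 0], [0, 0, 0], [0, 0, 0]], rot=[[0, 0, 0], [0, 0, 0], [0, 0, 0], [0, 0, 0], [0, 0, 0], [0, 0, 0], [0, 0, 0], [0, 0, 0], [0, 0, 0], [0, 0, 0]], hand=[0, 0, 0, 0, 0, 0, 0, 0, 0, 0])

```text
t: 6.43
tcp_pos: [616.3, 34.4, 164.2]
orientation: [0.118, 0.993, 0.0, 0.0]
ft_force: [0.1, 0.8, -0.5]
width: 0.1
gripper_force: 0.0
```

>>> send_rows(travel=[[0, 0, 0.02], [0, 0, 0.02], [0, 0, 0.02], [0, 0, 0.02], [0, 0, 0.02], [0, 0, 0], [0, 0, 0], [0, 0, 0], [0, 0, 0], [0, 0, 0]], rot=[[0, 0, 0], [0, 0, 0], [0, 0, 0], [0, 0, 0], [0, 0, 0], [0, 0, 0], [0, 0, 0], [0, 0, 0], [0, 0, 0], [0, 0, 0]], hand=[0, 0, 0, 0, 0, 0, 0, 0, 0, 0])

```text
t: 7.27
tcp_pos: [616.3, 34.4, 163.2]
orientation: [0.118, 0.993, 0.0, 0.0]
ft_force: [0.1, 0.5, -1.0]
width: -0.3
gripper_force: 0.0
```

Run:
```python
from h import *
F=[]
for k in range(6):
    I,D=cams.get_image("scene"); F.append(monitor.read_state()["ft_force"])
s=monitor.read_state();print(s["tcp_pos"],np.mean(F,0))
cv2.imwrite("pics/press.png",cv2.resize(I[190:260,340:430],None,fx=6,fy=6)[...,::-1])
```

```text
[616.24327793  34.38411656 163.18451016] [ 0.14381548 -0.0873051   0.24464458]
```

View pics/press.png

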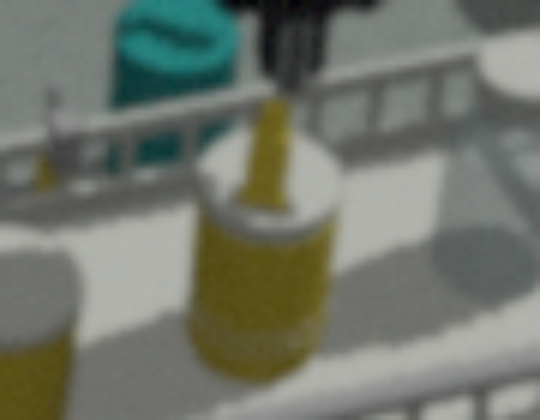

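Run:
```python
from h import *
s=monitor.read_state();p=s["tcp_pos"];print(s["width"],s["orientation"])
for z in(163,180,200): print(z,proj("scene",[p[0],p[1],z]),proj("top",[p[0],p[1],z]))
for X in([626,28,155],[627,28,201],[641,19,160],[650,28,155],[600,28,155]): print(X,proj("scene",X))
I,D=cams.get_image("scene");P=cloud("scene",D);J,E=cams.get_image("top")
np.set_printoptions(suppress=True)
print(P[198:228:2,386].round())
print(P[198:212:2,390].round())
cv2.imwrite("pics/wide.png",np.hstack([cv2.resize(I[120:270,310:460],None,fx=3.5,fy=3.5)[:, :400],np.zeros((525,5,3),np.uint8),cv2.resize(J[100:250,220:330],None,fx=3.5,fy=3.5)])[...,::-1])
```

```text
0.04917476707535082 [ 1.18129754e-01  9.92998168e-01 -1.43831114e-05 -8.36116639e-06]
163 (np.float64(385.5931952968413), np.float64(214.36071306404054)) (np.float64(273.4659194202502), np.float64(152.58745542109662))
180 (np.float64(386.14272018533546), np.float64(209.44689897424522)) (np.float64(272.9051792215971), np.float64(150.94041114295203))
200 (np.float64(386.80246537962955), np.float64(203.54750242410825)) (np.float64(272.22187136860407), np.float64(148.93335280793912))
[626, 28, 155] (np.float64(384.44037980920325), np.float64(219.6117424925352))
[627, 28, 201] (np.float64(386.0764826296492), np.float64(206.45436646473942))
[641, 19, 160] (np.float64(383.4924264366224), np.float64(222.76859750637536))
[650, 28, 155] (np.float64(387.9932224024404), np.float64(225.86997703549756))
[600, 28, 155] (np.float64(380.7066348101469), np.float64(213.03485333561463))
[[625.  26. 228.]
 [622.  28. 218.]
 [626.  27. 216.]
 [628.  27. 210.]
 [530.  75. 108.]
 [632.  26. 201.]
 [636.  25. 197.]
 [636.  25. 191.]
 [639.  24. 187.]
 [640.  24. 181.]
 [640.  25. 174.]
 [644.  24. 171.]
 [647.  23. 167.]
 [650.  22. 163.]
 [648.  23. 154.]]
[[630.  35. 229.]
 [626.  37. 219.]
 [628.  37. 215.]
 [626.  38. 206.]
 [531.  87. 106.]
 [431. 138.  -1.]
 [435. 137.  -5.]]
```

View pics/wide.png

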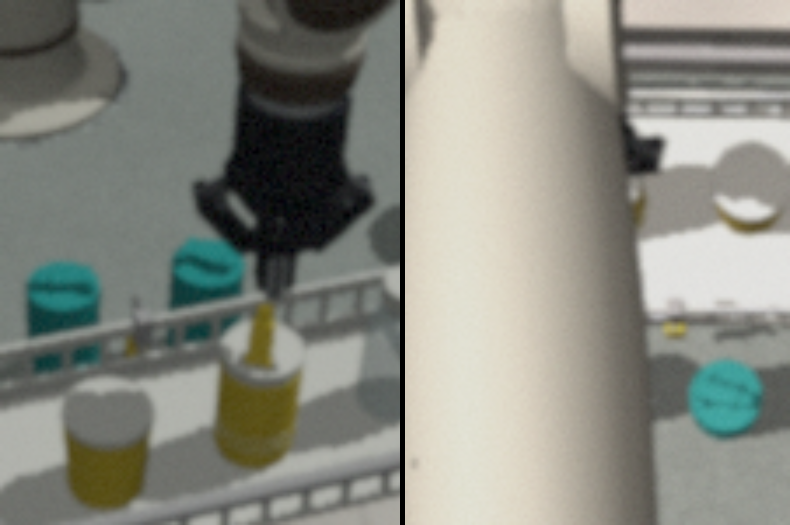

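The picture shows the spout unmoved, with its tip at scene (386,207). The fingertips end at about (388,204), some 40 mm above the reported TCP. I'll check that offset.

Run:
```python
from h import *
np.set_printoptions(suppress=True)
for z in(179,221): print(z,proj("scene",[663,6.3,z]))
s=monitor.read_state();print(s["joints"],s["tcp_pos"])
I,D=cams.get_image("scene");P=cloud("scene",D)
V=I.max(2)
m=(V<70)&(abs(P[...,0]-616)<70)&(abs(P[...,1]-34)<80)&(P[...,2]>150)
for z in range(190,330,10):
    q=P[m&(P[...,2]>=z)&(P[...,2]<z+10)]
    if len(q): print(z,len(q),np.percentile(q,5,0).round(),np.percentile(q,95,0).round())
S=np.load("scene0.npz");P=cloud("scene",S["D"]);V=S["I"].max(2)
m=(V<70)&(abs(P[...,0]-129)<70)&(abs(P[...,1]-534)<80)&(P[...,2]>150)&(P[...,2]<400)
for z in range(160,330,10):
    q=P[m&(P[...,2]>=z)&(P[...,2]<z+10)]
    if len(q): print("start",z,len(q),np.percentile(q,5,0).round(),np.percentile(q,95,0).round())
```

```text
179 (np.float64(382.61121012700977), np.float64(224.11673696844431))
221 (np.float64(383.9764660233368), np.float64(211.49679489902752))
[ 0.05576347  0.24321623  0.29776436  1.6253983  -0.00000494  0.29254617] [616.24637441  34.39809227 163.16764809]
200 4 [625.  30. 205.] [629.  33. 210.]
210 23 [619.  23. 212.] [632.  42. 220.]
220 34 [615.  22. 221.] [631.  44. 230.]
230 33 [618.  21. 230.] [631.  41. 239.]
240 39 [615.  18. 241.] [632.  42. 250.]
250 119 [609.   3. 251.] [636.  65. 260.]
260 97 [608.  -6. 260.] [638.  70. 270.]
270 100 [613. -10. 271.] [640.  75. 279.]
280 131 [615. -17. 281.] [641.  81. 290.]
290 170 [604. -23. 291.] [641.  86. 299.]
300 150 [610.  -7. 300.] [639.  73. 310.]
310 87 [604.  -5. 310.] [637.  68. 319.]
320 25 [608.  -2. 321.] [650.  68. 330.]
start 240 15 [122. 486. 244.] [155. 583. 250.]
start 250 31 [119. 479. 251.] [154. 588. 259.]
start 260 32 [120. 481. 261.] [154. 586. 270.]
start 270 34 [118. 480. 271.] [151. 587. 279.]
start 280 32 [127. 477. 281.] [156. 595. 289.]
start 290 83 [108. 465. 291.] [159. 602. 299.]
start 300 99 [108. 467. 301.] [159. 602. 309.]
start 310 109 [111. 467. 310.] [158. 596. 319.]
start 320 96 [118. 466. 320.] [159. 596. 329.]
```

The tool's real tip sits about 42 mm higher than reported, both at the start pose and here, so the sweep passed above the spout. I'll redo it with that offset, so the reported z target for a tip height of 179 is 137.

>>> send_rows(travel=[[0, 0, -1.2], [0, 0, -1.2], [0, 0, -1.1], [-1.3, -0.4, 0], [-1.3, -0.4, 0], [-1.3, -0.4, 0], [-1.3, -0.4, 0], [0, 0, 0], [0, 0, 1.0], [0, 0, 1.0]], rot=[[0, 0, 0], [0, 0, 0], [0, 0, 0], [0, 0, 0], [0, 0, 0], [0, 0, 0], [0, 0, 0], [0, 0, 0], [0, 0, 0], [0, 0, 0]], hand=[0, 0, 0, 0, 0, 0, 0, 0, 0, 0])

```text
t: 8.55
tcp_pos: [663.2, 6.7, 178.3]
orientation: [0.118, 0.993, 0.0, 0.0]
ft_force: [0.1, -0.1, 0.2]
width: -0.1
gripper_force: 0.0
```

>>> send_rows(travel=[[0, 0, 0.8], [0, 0, 0.8], [0, 0, 0.6], [0, 0, 0.5], [0, 0, 0.5], [0, 0, 0.5], [0, 0, 0.4], [0, 0, 0], [0, 0, 0], [0, 0, 0]], rot=[[0, 0, 0], [0, 0, 0], [0, 0, 0], [0, 0, 0], [0, 0, 0], [0, 0, 0], [0, 0, 0], [0, 0, 0], [0, 0, 0], [0, 0, 0]], hand=[0, 0, 0, 0, 0, 0, 0, 0, 0, 0])

```text
t: 9.38
tcp_pos: [663.2, 6.7, 137.5]
orientation: [0.118, 0.993, 0.0, 0.0]
ft_force: [-0.3, -0.2, -0.1]
width: 0.1
gripper_force: 0.0
```

Run:
```python
from h import *
np.set_printoptions(suppress=True)
s=monitor.read_state();print(s["tcp_pos"],s["ft_force"])
I,D=cams.get_image("scene");P=cloud("scene",D)
m=(I.max(2)<70)&(abs(P[...,0]-664)<60)&(abs(P[...,1]-6)<60)&(P[...,2]>145)
for z in range(150,230,10):
    q=P[m&(P[...,2]>=z)&(P[...,2]<z+10)]
    if len(q): print(z,len(q),np.percentile(q,5,0).round(),np.percentile(q,95,0).round())
```

```text
[663.15916753   6.65209115 137.51462691] [-0.27395671 -0.19461705 -0.09140069]
180 11 [668.  -5. 183.] [676.  10. 190.]
190 31 [667.  -6. 191.] [679.  13. 198.]
200 33 [664.  -6. 201.] [677.  14. 209.]
210 30 [661.  -8. 211.] [678.  13. 219.]
220 68 [660. -19. 222.] [684.  34. 229.]
```

>>> send_rows(travel=[[0.43, 0.13, 0], [0.43, 0.13, 0], [0.43, 0.13, 0], [0.43, 0.13, 0], [0.43, 0.13, 0], [0.43, 0.13, 0], [0.43, 0.13, 0], [0.43, 0.13, 0], [0.43, 0.13, 0], [0.43, 0.13, 0]], rot=[[0, 0, 0], [0, 0, 0], [0, 0, 0], [0, 0, 0], [0, 0, 0], [0, 0, 0], [0, 0, 0], [0, 0, 0], [0, 0, 0], [0, 0, 0]], hand=[0, 0, 0, 0, 0, 0, 0, 0, 0, 0])

```text
t: 10.27
tcp_pos: [623.9, 29.6, 137.2]
orientation: [0.118, 0.993, -0.0, 0.0]
ft_force: [0.1, 0.1, 0.1]
width: 0.1
gripper_force: 0.1
```

>>> send_rows(travel=[[0.4, 0.12, 0.2], [0.4, 0.12, 0.2], [0.2, 0.06, 0.2], [0, 0, 0.2], [0, 0, 0.15], [0, 0, 0.1], [0, 0, 0.1], [0, 0, 0.1], [0, 0, 0], [0, 0, 0]], rot=[[0, 0, 0], [0, 0, 0], [0, 0, 0], [0, 0, 0], [0, 0, 0], [0, 0, 0], [0, 0, 0], [0, 0, 0], [0, 0, 0], [0, 0, 0]], hand=[0, 0, 0, 0, 0, 0, 0, 0, 0, 0])

```text
t: 11.1
tcp_pos: [615.5, 34.5, 125.4]
orientation: [0.118, 0.993, 0.0, 0.0]
ft_force: [-2.1, -0.8, 6.0]
width: -0.1
gripper_force: 2.8
```

Run:
```python
from h import *
s=monitor.read_state();print(s["tcp_pos"],s["ft_force"])
I,D=cams.get_image("scene")
cv2.imwrite("pics/press2.png",cv2.resize(I[190:260,340:430],None,fx=6,fy=6)[...,::-1])
```

```text
[615.49927245  34.54235131 125.38866453] [-2.13115222 -0.78285925  6.01207709]
```

View pics/press2.png

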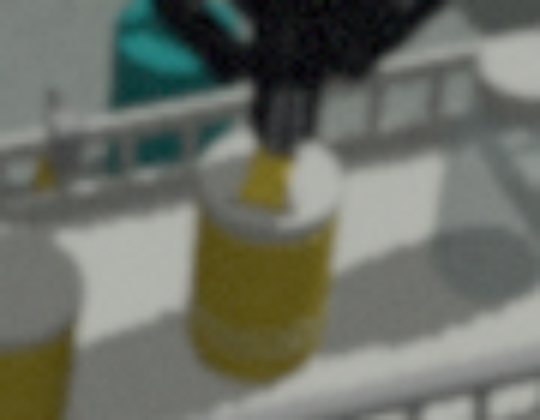

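The spout is pressed down flat, with 6 N upward at tip height ≈165, which is where its top should be when shut. I'll lift off, open the fingers and check.

>>> send_rows(travel=[[0, 0, -0.5], [0, 0, -1.0], [0, 0, -1.5], [0, 0, -1.5], [0, 0, -1.5], [0, 0, -1.5], [0, 0, -1.0], [0, 0, 0], [0, 0, 0], [0, 0, 0]], rot=[[0, 0, 0], [0, 0, 0], [0, 0, 0], [0, 0, 0], [0, 0, 0], [0, 0, 0], [0, 0, 0], [0, 0, 0], [0, 0, 0], [0, 0, 0]], hand=[0, 0, 0, 0, 0, 0, 8.5, 8.5, 8.5, 8.5])

```text
t: 11.98
tcp_pos: [615.2, 34.6, 209.0]
orientation: [0.118, 0.993, -0.0, -0.0]
ft_force: [-1.2, 0.6, -0.6]
width: 48.0
gripper_force: 0.0
```

Run:
```python
from h import *
s=monitor.read_state();print(s["tcp_pos"],s["ft_force"],s["width"])
A=[cams.get_image("scene") for k in range(5)];I=A[0][0];D=np.median([a[1] for a in A],0);P=cloud("scene",D)
H=cv2.cvtColor(I,cv2.COLOR_RGB2HSV)
m=np.zeros((400,640),bool);m[200:235,365:405]=1
lid=m&(P[...,2]>149)&(P[...,2]<170)
c=max(cv2.findContours(lid.astype(np.uint8),0,2)[0],key=cv2.contourArea)
Q=np.array([onz("scene",u,v,156)[:2] for u,v in c[:,0]],np.float32)
print(cv2.minEnclosingCircle(Q),Q.min(0),Q.max(0))
y=lid&(H[...,1]>110)&(H[...,0]>18)&(H[...,0]<35); q=P[y&(P[...,2]>158)]
for x in range(595,660,8):
    k=q[(q[:,0]>=x)&(q[:,0]<x+8)]
    if len(k):print(x,len(k),k.mean(0).round(1))
# same lid bbox on the initial picture
S=np.load("scene1.npz");P0=cloud("scene",S["D"]);H0=cv2.cvtColor(S["I"],cv2.COLOR_RGB2HSV)
for v in(236,240,244,248):
    for Hh in(H0,H):
        u=np.nonzero((Hh[v,365:405,1]>110)&(Hh[v,365:405,0]>18)&(Hh[v,365:405,0]<35))[0]+365; print(v,u.min(),u.max(),end=" | ")
dark=(I.max(2)<70)&(P[...,2]>170)&(abs(P[...,0]-616)<60)&(abs(P[...,1]-34)<70)
q=P[dark&(P[...,2]<250)];print("\nfinger min z",np.sort(q[:,2])[:8].round())
cv2.imwrite("pics/shut.png",cv2.resize(I[170:260,340:430],None,fx=6,fy=6)[...,::-1])
```

```text
[615.23111104  34.61957842 209.0495138 ] [-1.16486703  0.61331556 -0.55280753] 48.03767573375905
((628.075439453125, 28.67343521118164), 33.99688720703125) [596.7496     -2.5433245] [661.4167  58.6859]
603 6 [607.8  38.9 162.7]
611 8 [614.5  34.4 163.6]
619 18 [623.3  29.4 164.4]
627 14 [631.5  25.  164.1]
635 17 [638.5  19.6 163.9]
643 11 [645.3  19.1 163.5]
236 373 394 | 236 373 394 | 240 373 393 | 240 373 393 | 244 372 390 | 244 372 390 | 248 373 390 | 248 373 391 | 
finger min z []
```

View pics/shut.png

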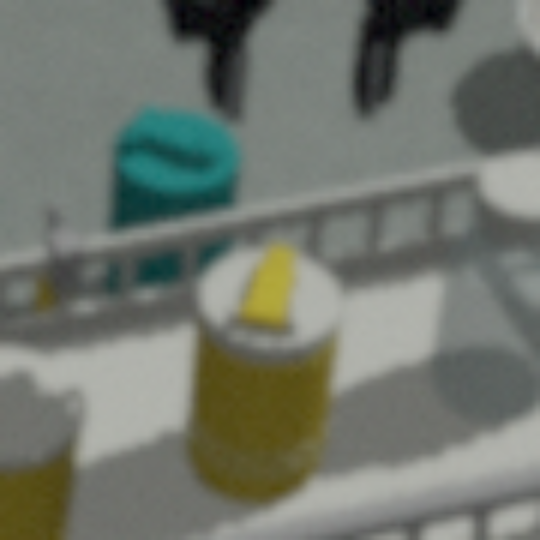

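The spout lies flat from scene (387,211) to (383,223), its surface at z≈164 along its whole length, and the cup hasn't moved. Next I'll centre over the cup with the fingers open.

>>> send_rows(travel=[[-0.5, -0.1, 0], [-0.5, -0.1, 0], [0, 0, 0.5], [0, 0, 1.2], [0, 0, 1.5], [0, 0, 1.5], [0, 0, 1.5], [0, 0, 1.0], [0, 0, 0.5], [0, 0, 0]], rot=[[0, 0, 0], [0, 0, 0], [0, 0, 0], [0, 0, 0], [0, 0, 0], [0, 0, 0], [0, 0, 0], [0, 0, 0], [0, 0, 0], [0, 0, 0]], hand=[8.5, 8.5, 8.5, 8.5, 8.5, 8.5, 8.5, 8.5, 8.5, 8.5])

```text
t: 13.07
tcp_pos: [624.0, 30.2, 131.4]
orientation: [0.118, 0.993, -0.0, -0.001]
ft_force: [-0.7, -0.0, -0.4]
width: 85.0
gripper_force: 0.0
```

Run:
```python
from h import *
s=monitor.read_state();print(s["tcp_pos"],s["ft_force"],s["width"])
A=[cams.get_image("scene") for k in range(4)];I=A[0][0];D=np.median([a[1] for a in A],0);P=cloud("scene",D)
m=(I.max(2)<75)&(P[...,2]>160)&(abs(P[...,0]-626)<70)&(abs(P[...,1]-28)<80)
for z in range(160,260,10):
    q=P[m&(P[...,2]>=z)&(P[...,2]<z+10)]
    for nm,k in(("R",q[q[:,1]<28]),("L",q[q[:,1]>=28])):
        if len(k): print(z,nm,len(k),np.percentile(k,5,0).round(),np.percentile(k,95,0).round())
cv2.imwrite("pics/over.png",cv2.resize(I[140:260,320:450],None,fx=5,fy=5)[...,::-1])
```

```text
[624.03007525  30.24062609 131.3546951 ] [-0.6904044  -0.03618225 -0.36539503] 85.01059368804121
180 R 3 [624. -18. 188.] [627. -14. 190.]
180 L 4 [639.  72. 187.] [648.  74. 189.]
190 R 18 [611. -23. 192.] [626. -14. 199.]
190 L 16 [634.  71. 192.] [647.  81. 199.]
200 R 16 [611. -23. 202.] [627. -15. 210.]
200 L 20 [628.  71. 201.] [649.  82. 210.]
210 R 19 [610. -24. 211.] [627. -13. 220.]
210 L 19 [636.  71. 211.] [649.  83. 219.]
220 R 15 [618. -27. 222.] [628. -13. 229.]
220 L 16 [640.  71. 222.] [651.  86. 229.]
230 R 67 [607. -40. 231.] [628. -10. 240.]
230 L 66 [631.  69. 231.] [654.  94. 239.]
240 R 77 [603. -39. 240.] [635.  12. 250.]
240 L 46 [631.  36. 241.] [655.  96. 250.]
250 R 85 [606. -39. 250.] [637.  25. 259.]
250 L 73 [632.  31. 251.] [655.  95. 259.]
```

View pics/over.png

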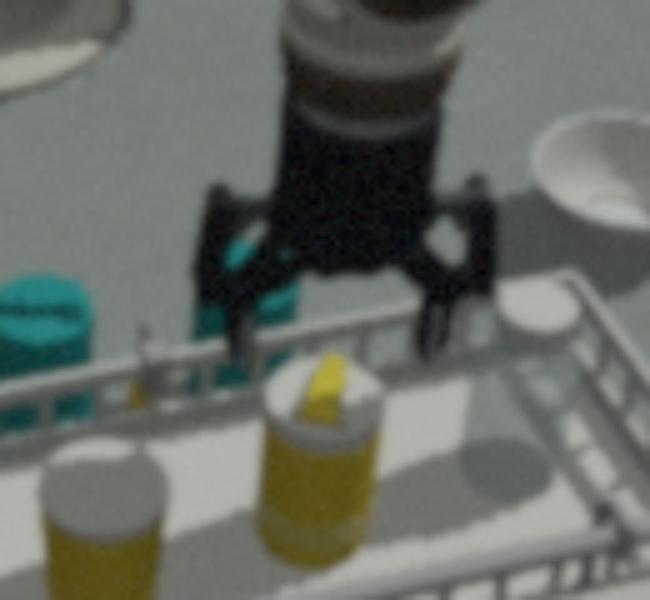

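The open fingers, at crop (240,350) and (430,345), straddle the lid. Their middle matches the cup's axis within about 2 mm, and the body bottom agrees with the 40 mm offset. Descending to reported z≈66 leaves about 13 mm above the shut spout.

>>> send_rows(travel=[[0, 0, 0.5], [0, 0, 0.9], [0, 0, 0.9], [0, 0, 0.9], [0, 0, 0.9], [0, 0, 0.8], [0, 0, 0.6], [0, 0, 0.5], [0, 0, 0.3], [0, 0, 0.2]], rot=[[0, 0, 0], [0, 0, 0], [0, 0, 0], [0, 0, 0], [0, 0, 0], [0, 0, 0], [0, 0, 0], [0, 0, 0], [0, 0, 0], [0, 0, 0]], hand=[8.5, 8.5, 8.5, 8.5, 8.5, 8.5, 8.5, 8.5, 8.5, 8.5])

```text
t: 14.1
tcp_pos: [624.5, 30.4, 67.3]
orientation: [0.118, 0.993, -0.0, -0.0]
ft_force: [0.3, 0.2, -0.0]
width: 84.9
gripper_force: 0.0
```

>>> send_rows(travel=[[0, 0, 0], [0, 0, 0], [0, 0, 0], [0, 0, 0], [0, 0, 0], [0, 0, 0], [0, 0, 0], [0, 0, 0], [0, 0, 0], [0, 0, 0]], rot=[[0, 0, 0], [0, 0, 0], [0, 0, 0], [0, 0, 0], [0, 0, 0], [0, 0, 0], [0, 0, 0], [0, 0, 0], [0, 0, 0], [0, 0, 0]], hand=[7.8, 7.4, 7.0, 6.8, 6.6, 6.4, 6.2, 6.0, 5.5, 5.0])

```text
t: 14.93
tcp_pos: [624.8, 29.8, 68.5]
orientation: [0.118, 0.993, -0.0, 0.001]
ft_force: [-1.8, -3.8, 6.3]
width: 61.2
gripper_force: 63.4
```

>>> send_rows(travel=[[0, 0, 0], [0, 0, -0.2], [0, 0, -0.4], [0, 0, -0.7], [0, 0, -1.0], [0, 0, -1.0], [0, 0, -1.0], [0, 0, -1.0], [0, 0, -1.0], [0, 0, -1.0]], rot=[[0, 0, 0], [0, 0, 0], [0, 0, 0], [0, 0, 0], [0, 0, 0], [0, 0, 0], [0, 0, 0], [0, 0, 0], [0, 0, 0], [0, 0, 0]], hand=[5, 5, 5, 5, 5, 5, 5, 5, 5, 5])

```text
t: 15.77
tcp_pos: [624.6, 30.4, 142.0]
orientation: [0.118, 0.993, 0.0, 0.0]
ft_force: [1.5, 1.1, -2.9]
width: 60.7
gripper_force: 65.5
```

>>> send_rows(travel=[[0, 0, -1.0], [0, 0, -1.0], [0, 0, -1.0], [0, 0, -1.0], [0, 0, -0.8], [0, 0, -0.5], [0, 0, -0.3], [0, 0, 0], [0, 0, 0], [0, 0, 0]], rot=[[0, 0, 0], [0, 0, 0], [0, 0, 0], [0, 0, 0], [0, 0, 0], [0, 0, 0], [0, 0, 0], [0, 0, 0], [0, 0, 0], [0, 0, 0]], hand=[5, 5, 5, 5, 5, 5, 5, 5, 5, 5])

```text
t: 16.6
tcp_pos: [624.3, 30.3, 196.0]
orientation: [0.118, 0.993, -0.0, -0.0]
ft_force: [-0.5, -0.7, -3.5]
width: 60.9
gripper_force: 65.5
```

Run:
```python
from h import *
s=monitor.read_state();print(s["tcp_pos"],s["ft_force"],s["width"],s["gripper_force"])
A=[cams.get_image("scene") for k in range(4)];I=A[0][0];D=np.median([a[1] for a in A],0);P=cloud("scene",D)
H=cv2.cvtColor(I,cv2.COLOR_RGB2HSV)
y=(H[...,1]>110)&(H[...,0]>18)&(H[...,0]<35)&(abs(P[...,0]-640)<50)&(abs(P[...,1]-28)<50)
q=P[y];print(len(q),q.min(0).round(),q.max(0).round(),np.percentile(q[:,2],[2,98]))
sp=q[q[:,2]>265];
for x in range(595,665,10):
    k=sp[(sp[:,0]>=x)&(sp[:,0]<x+10)]
    if len(k):print(x,len(k),k.mean(0).round(1))
cv2.imwrite("pics/end.png",cv2.resize(I[130:280,300:470],None,fx=4,fy=4)[:600,:680][...,::-1])
```

```text
[624.34721714  30.31183053 196.01358231] [-0.52047342 -0.65360741 -3.48133974] 60.94535324667427 65.4836039361544
702 [616. -22. 187.] [682.  56. 704.] [189.74723003 499.02577106]
615 16 [621.2  33.3 292.8]
625 31 [630.4  21.2 304.2]
635 42 [640.   19.3 295.2]
645 40 [651.   25.9 277.6]
655 19 [658.3  19.1 371.3]
```

View pics/end.png

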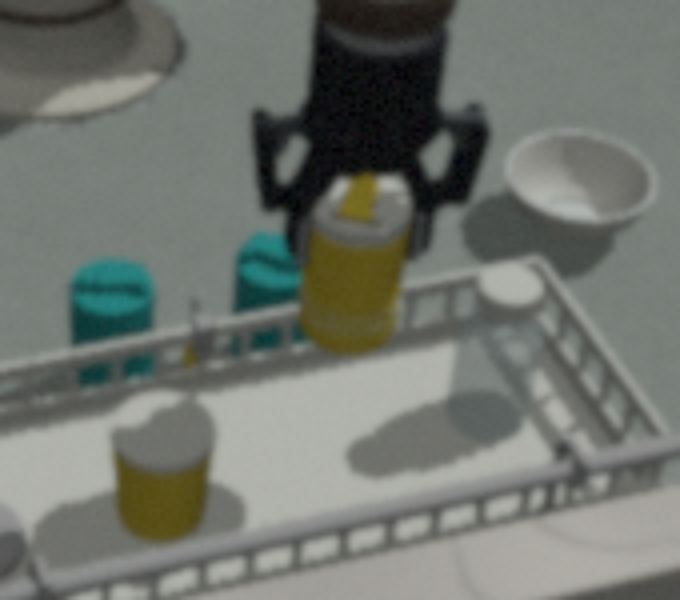

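The cup hangs upright at crop (355,265), underside at z≈187, about 74 mm above the rim. Its spout is shut and the neighbours haven't moved.

```bash
python3 -c "
from station import ticket
print(ticket.hand_in())"
```

```text
the job is handed in; nothing more can be done
None
```

The job is handed in: the spout was folded shut in the basket, and the cup is held upright with its underside about 74 mm above the rim; the hand-in returned no verdict.

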